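# Tap half open, tea ball held under it on its tray

### The job

I am about to pour rinsing water into the empty glass dispenser: turn the lever of its tap to half open (45 degrees), then pick up the steel draining tray and carry it, without the tea ball rolling out of its pocket, to the tap. Finish while holding the tray there, level and still, with the tea ball straight under the spout and its top a few centimetres below it, nothing but your grip carrying the tray. Leave the other things on the worktop where they are.

Things in the scene. Friction and masses are not known exactly. Their poses are not given: they have to be found in the camera images.
- dispenser: Fixed empty glass dispenser: jar 170 mm across (z 150 to 390 mm, lid to 442) on a dark steel stand. Origin on the worktop under the jar's centre, z up. The tap sticks out of its front (-x side): tap axis vertical, 155 mm in front of the origin, 70 mm off the jar. Tap barrel 24 mm across, z 160 to 204 mm. A fixed drip tray 130 (x) x 120 (y) x 16 mm high lies under the spout.
- tap (a joint): Angle of the tap's lever, rad: 0 = shut, lever pointing straight out of the dispenser's front (its -x); 1.571 = fully open, lever pointing to the dispenser's -y (right as one faces the tap); opens anticlockwise seen from above, about the vertical axis through the spout. Half open is 0.785. Starts at 0 to 0.3. Friction of 0.06 N m holds it where it is left; no spring.
- lever_end (a point): The outer end of the tap's black lever, at mid height. The lever is an upright wing 7 mm thick and 18 mm tall (z 208 to 226 mm), its end 48 mm from the tap's axis; its round hub on the axis is 21 mm across.
- spout (a point): The mouth of the tap, centre, 160 mm above the worktop, on the tap's vertical axis, pointing down.
- tray: Loose oblong steel tray, 252 (x) x 80 (y) x 12 mm, about 0.26 kg, on the worktop; origin under its centre, z up. Carrying handle over its middle: black grip 64 long (x) x 13 thick (y) x 24 mm tall, its middle 78 mm above the origin, on two steel straps at x = -25 and +25 mm, open between. Round pockets 44 mm wide, 4 mm deep at x = +90 mm (holds the ball) and -90 mm (empty).
- grip (a point): The middle of the tray's black grip (78 mm above the tray's origin); axes as the tray's.
- pocket (a point): Centre of the floor of the pocket with the ball, 90 mm along +x of the tray's origin and 8 mm above its underside.
- tea_ball: Steel tea-infuser ball, 46 mm across, about 45 g, loose in the pocket: it can roll about 9 mm to each side of the pocket's centre and rolls out over the pocket's rim when the tray is tipped by more than about 30 degrees. Origin at its centre, 31 mm above the tray's underside; its axes turn as it rolls.
- kettle: Stainless steel kettle, 156 mm across, 243 mm to the top of its half-open lid, handle reaching 138 mm out along its +x, on a round black base 22 mm high and 164 mm across; origin under its centre. Leave alone.
- jug: Clear plastic measuring jug, 115 mm across, 145 mm tall, handle reaching 96 mm out along its +y; origin under its centre. Leave alone.
- bottle: Empty glass bottle with a twist cap, 72 mm across, 230 mm tall; origin under its centre. Leave alone.
- brush: Green bottle brush lying flat, 284 mm long (along its x), 42 mm across its head at +x. Leave alone.
- mug: White mug, 82 mm across, 92 mm tall, handle towards its +y; origin under its centre. Leave alone.
- spoon: Steel teaspoon lying flat, 140 mm long along its x. Leave alone.
Not all that is in view belongs to the job. Of the things shaped like the tea_ball, the steel one is meant.

How it is judged:
By the outcome, as a careful person would: the job done as asked, in the order asked, and still so for the second after the job is handed in, while the arm keeps its last pose, push and grip.
It also fails if it takes over 67 s, if anything falls off the work surface, if the arm or the gripper's body presses on something with over 40 N, if the wrist force passes 120 N, or if a joint passes its speed limit or range.

### The arm

A 6-joint arm with a two-finger parallel gripper is mounted at the origin on the work surface. World frame = base frame: x ahead of the robot, y to its left, z up, the work surface at z = 0. Lengths are in m, angles in degrees, forces in N, time in s.
With the tool pointing down it reaches from about 0.4 to 0.825 m from the base axis. Payload 7 kg.
Tool frame: the origin (TCP) lies midway between the tips of the shut fingers; the grasp point (between the pads) lies 19 mm behind it (ctrl.hold_point_z is the distance from the TCP to the grasp point, in m); z points along the fingers, y is the line along which they close (so a half turn about z gives the same grasp; the last joint's range is limited). The gripper opens to 88 mm and grips with 3 to 60 N. Pads are 19 mm wide; open, the fingers measure 130 mm over their backs; the gripper's body (78 mm by 193 mm) begins 47 mm behind the grasp point.
Start: joints at [85.262, 20.546, 0.682, 0, -70.136, -16.507], TCP at [0.245, 0.629, 0.227] pointing down, gripper open.
Joint ranges: [-176.03, 176.03], [-82.01, 121.73], [-58.28, 71.71], [-173.87, 95.51], [-174.79, -0.11], [-173.66, 173.66]. Speed limits (degrees/s): [136.94, 136.94, 172.46, 180, 180, 180].

### API

Orientations are given as [roll, pitch, yaw] about the fixed x, y, z axes, in that order (R = Rz(yaw) Ry(pitch) Rx(roll)).
In Python, from plant import ctrl gives the robot as it stands.
- The arm moves only by the tool apply_moves, never from a script. Its argument "deltas" is a list of rows, each an object with "fingers": the finger opening in mm, from 0 to 87.6; "delta_pos": the shift along the tool's x, y, z in mm, a list of three; "angular": the turn, a rotation vector about the tool's x, y, z in degrees, a list of three. A call has 1 to 10 rows; each row is the pose to reach, as a shift and turn from the pose commanded when the call began, along the tool's axes at that moment; what a row does not reach only later rows make up. A row lasts 1/10 s, in which the tool goes at most 50 mm and 8.59 degrees, less where a joint would pass 70% of its speed; a pose out of reach is approached as far as the arm can. A call with a gripper value outside its range is refused whole. The fingers move at their own pace and stop on an object; the grip force is fixed at half the most. Time passes only in rows, so rows that repeat a pose let the fingers close. It gives the time, the measured TCP pose, the force, the opening and the grip force at its end, in the units of the state.
- ctrl.get_obs(): the state, without advancing time (a new reading comes with each control period).
- ctrl.snapshot(name): name is "side" or "top" or "wrist"; returns the picture (420x560x3 uint8, red, green, blue); there is no depth.
- ctrl.camera_params(name): a dict with "fx", "fy", "cx", "cy" (pixels), "cam_to_world" (4x4, takes a point from camera to world coordinates); the wrist camera has in their place "mount" (4x4, takes a point from camera to tool coordinates, whose origin is the TCP and whose axes are the flange's). Camera axes: x right, y up, looking along -z (the intrinsics and any distortion apply to the point x, -y, -z); pixel columns grow to the right and rows downward; lengths in m; the calibration is good to about 2 mm. A picture is of the moment at which its call begins: read the wrist's pose just before it. camera_params takes no time and is no camera call.
- ctrl.close_job(): hands the job in; it is judged then, once.
The state is a dict: "clock": time; "joint_pos": joint angles; "qvel": joint speeds; "tau": joint torques, N m; "tool_pos": TCP position; "orientation": TCP orientation; "force": force on the tool from outside, world axes, zero at the start; "moment": the same for the moment, N m; "opening": finger opening in m; "gripper_force": force on a finger pad.
Only numpy, scipy, OpenCV 4.12 (cv2) and the standard library are available. Lean on these libraries where they do the work, as an engineer would, in place of code of your own. Each camera call takes 0.05 s, during which the arm holds its last target. There are 200 camera calls.

## Working session

There is one attempt and no reset: what is moved stays moved. The work goes in short steps, Python scripts to look and compute and a tool call to move; the robot and the scene stay as the last step left them, time stands still between calls to the robot, and variables do not carry over. Pictures are saved under pics/ and viewed, at most 10 in all, crops included, and the job is handed in when it is done.

Besides the shell and the picture viewer there is one more tool, called after "Emit:" by a JSON object that holds its "fn" and its "kwargs", one argument or row to a line. apply_moves: Moves the arm, as the interface text tells. Its arguments: {"type":"object","properties":{"deltas":{"type":"array"}},"required":["deltas"]}

```bash
mkdir -p pics; ls
python3 - <<'E'
from plant import ctrl
import cv2,numpy as np
o=ctrl.get_obs();print(o)
print(ctrl.hold_point_z)
for n in("side","top","wrist"):
    im=ctrl.snapshot(n);cv2.imwrite(f"pics/{n}0.png",im[:,:,::-1]);p=ctrl.camera_params(n);print(n,p)
E
```

```text
pics
{'clock': 0.0, 'joint_pos': array([ 8.52622704e+01,  2.05916341e+01,  6.34037590e-01, -2.00911550e-02,
       -7.01367751e+01, -1.65057899e+01]), 'qvel': array([-0.01998161, -0.00758749,  0.03871892, -0.09918822, -0.040523  ,
       -0.01055591]), 'tau': array([-1.44530886e-04, -5.82714021e+01,  2.93043727e+01,  6.99717969e+00,
        6.93194437e-03, -1.75071955e-04]), 'tool_pos': array([0.24443435, 0.62865781, 0.22562255]), 'orientation': array([ 1.79904151e+02, -8.70606873e-03, -2.12503542e+01]), 'force': array([-0.3783213 , -0.12374455, -0.22194147]), 'moment': array([-0.03661667, -0.01421469,  0.03208719]), 'gripper_force': 0.0, 'opening': 0.08759807980775995}
0.0188
side {'fx': 477.9393345340867, 'fy': 477.9393345340867, 'cx': 285.47266412422925, 'cy': 205.33948820921526, 'cam_to_world': array([[ 0.96273625,  0.15154515, -0.22399324,  0.29801524],
       [-0.26983048,  0.59392932, -0.75791785, -0.89593625],
       [ 0.01817738,  0.7901152 ,  0.61268879,  0.86654962],
       [ 0.        ,  0.        ,  0.        ,  1.        ]])}
top {'fx': 508.3364503705328, 'fy': 508.3364
[... 180 characters left out ...]
484e-01,  3.93785520e-03, -4.63948482e-03,
        -1.61773662e-03],
       [-4.30848034e-03,  8.02650194e-02,  9.96764247e-01,
         1.62280182e+00],
       [ 0.00000000e+00,  0.00000000e+00,  0.00000000e+00,
         1.00000000e+00]])}
wrist {'fx': 305.76912521969354, 'fy': 305.76912521969354, 'cx': 280.6485297452002, 'cy': 208.5322580853062, 'mount': array([[ 1.59238502e-04,  9.69229322e-01,  2.46159491e-01,
         6.66452308e-02],
       [ 9.99999985e-01, -1.37820225e-04, -1.04237691e-04,
         4.31865385e-04],
       [-6.71044706e-05,  2.46159504e-01, -9.69229330e-01,
        -1.57617732e-01],
       [ 0.00000000e+00,  0.00000000e+00,  0.00000000e+00,
         1.00000000e+00]])}
```

View pics/side0.png

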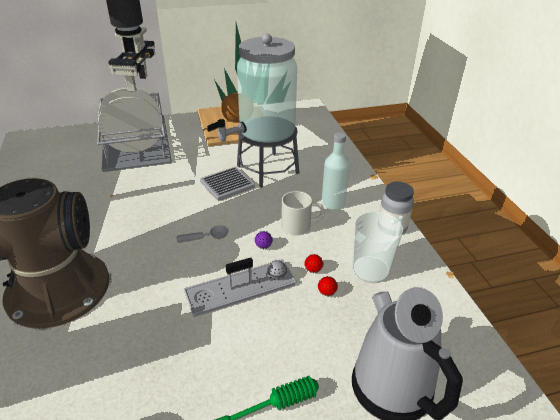

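View pics/top0.png

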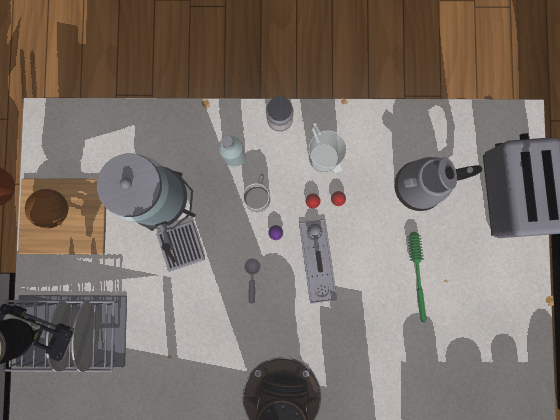

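```bash
cat > h.py <<'E'
from plant import ctrl
import cv2,numpy as np
from scipy.spatial.transform import Rotation as R
def pose():
    o=ctrl.get_obs();T=np.eye(4);T[:3,:3]=R.from_euler('xyz',o['orientation'],degrees=True).as_matrix();T[:3,3]=o['tool_pos'];return T
def snap(n,name):
    """returns image(BGR), (params,cam_to_world)"""
    T=pose();im=ctrl.snapshot(n)[:,:,::-1].copy();cv2.imwrite(f'pics/{name}.png',im)
    p=ctrl.camera_params(n);M=T@p['mount'] if n=='wrist' else p['cam_to_world']
    np.savez(f'pics/{name}.npz',k=[p['fx'],p['fy'],p['cx'],p['cy']],M=M);return im
def ray(name,u,v):
    d=np.load(f'pics/{name}.npz');fx,fy,cx,cy=d['k'];M=d['M']
    r=M[:3,:3]@np.array([(u-cx)/fx,-(v-cy)/fy,-1]);return M[:3,3],r/np.linalg.norm(r)
def plane(name,u,v,z):
    c,r=ray(name,u,v);return c+r*(z-c[2])/r[2]
def tri(*obs):
    A=np.zeros((3,3));b=np.zeros(3);L=[ray(*o) for o in obs]
    for c,r in L:
        P=np.eye(3)-np.outer(r,r);A+=P;b+=P@c
    x=np.linalg.solve(A,b);return x,[1e3*np.linalg.norm((np.eye(3)-np.outer(r,r))@(x-c)) for c,r in L]
def proj(name,X):
    d=np.load(f'pics/{name}.npz');fx,fy,cx,cy=d['k'];q=np.linalg.inv(d['M'])@np.append(X,1)
    return cx+fx*q[0]/-q[2],cy-fy*q[1]/-q[2]
def delta(pos,yaw,rp=(180,0)):
    """tool-frame shift mm and rotvec deg from measured pose to target"""
    T=pose();t=R.from_euler('xyz',[rp[0],rp[1],yaw],degrees=True).as_matrix()
    return (1e3*T[:3,:3].T@(np.array(pos)-T[:3,3])).round(1),np.degrees(R.from_matrix(T[:3,:3].T@t).as_rotvec()).round(2)
E
python3 - <<'E'
from h import *
a=snap('side','s1');b=snap('top','t1')
A=cv2.resize(a[100:220,180:310],None,fx=3,fy=3,interpolation=2)
B=cv2.resize(b[160:280,140:220],None,fx=3,fy=3,interpolation=2)
C=cv2.resize(a[250:320,175:305],None,fx=3,fy=3,interpolation=2)
D=cv2.resize(b[210:310,290:345],None,fx=2.1,fy=2.1,interpolation=2)[:210,:115]
im=np.zeros((570,630,3),np.uint8);im[:360,:390]=A;im[:360,390:]=B;im[360:570,:390]=C;im[360:570,390:390+D.shape[1]]=D
cv2.imwrite('pics/c1.png',im)
E
```

```text
(no output)
```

View pics/c1.png

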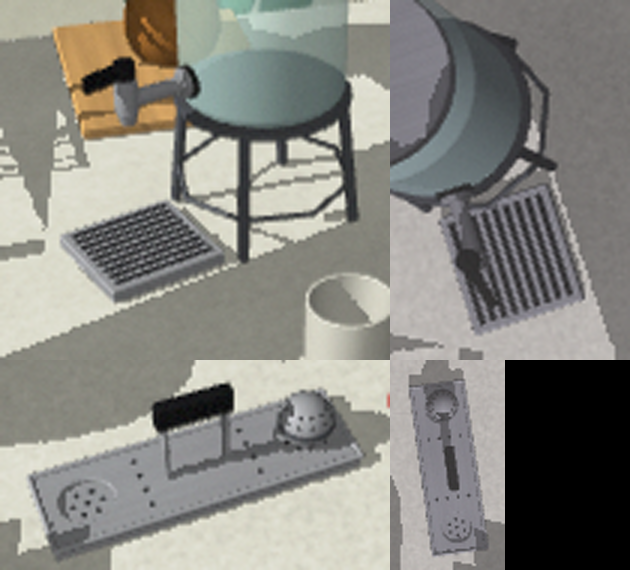

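Run:
```python
from h import *
S=lambda x,y:('s1',180+x/3,100+y/3)
T=lambda x,y:('t1',140+(x-390)/3,160+y/3)
print('hub',tri(S(123,72),T(468,258)));print('end',tri(S(85,86),T(492,308)))
for q in [(440,208),(548,183),(585,297),(475,332)]: print('drip T',plane(*T(*q),.016))
for q in [(61,236),(178,200),(223,252),(116,290)]: print('drip S',plane(*S(*q),.016))
S2=lambda x,y:('s1',175+x/3,250+(y-360)/3);T2=lambda x,y:('t1',290+(x-390)/2.1,210+(y-360)/2.1)
print('grip ends',tri(S2(155,402),T2(454,488)),tri(S2(232,386),T2(447,448)))
print('ball',tri(S2(308,415),T2(440,405)))
```

```text
hub (array([0.46182815, 0.32176941, 0.21278289]), [np.float64(0.7281089026383202), np.float64(0.7281089026383794)])
end (array([0.41919484, 0.29742525, 0.21626443]), [np.float64(2.4641770979648405), np.float64(2.464177097964663)])
drip T [0.51774886 0.39753655 0.016     ]
drip T [0.54463961 0.28395374 0.016     ]
drip T [0.42487857 0.24289605 0.016     ]
drip T [0.3878361  0.35770016 0.016     ]
drip S [0.38867357 0.35219669 0.016     ]
drip S [0.51943955 0.38955807 0.016     ]
drip S [0.54502962 0.28304819 0.016     ]
drip S [0.42848368 0.24552279 0.016     ]
grip ends (array([ 0.39209558, -0.11504075,  0.09259805]), [np.float64(0.4404888998502406), np.float64(0.44048889985036205)]) (array([ 0.45120289, -0.10602896,  0.08626993]), [np.float64(2.8036776770559046), np.float64(2.803677677056024)])
ball (array([ 0.51480905, -0.09938135,  0.03186747]), [np.float64(2.3909223281028504), np.float64(2.3909223281030316)])
```

Emit:
{"fn": "apply_moves", "kwargs": {
  "deltas": [
    {"fingers": 87,"delta_pos": [0,0,-50],"angular": [0,0,8]},
    {"fingers": 87,"delta_pos": [20,16,-94],"angular": [0,0,16]},
    {"fingers": 87,"delta_pos": [55,44,-94],"angular": [0,0,24]},
    {"fingers": 87,"delta_pos": [90,72,-94],"angular": [0,0,32]},
    {"fingers": 87,"delta_pos": [125,100,-94],"angular": [0,0,40]},
    {"fingers": 87,"delta_pos": [155,125,-94],"angular": [0,0,48]},
    {"fingers": 87,"delta_pos": [185,149,-94],"angular": [0,0,56]},
    {"fingers": 87,"delta_pos": [210,170,-94],"angular": [0,0,64]},
    {"fingers": 87,"delta_pos": [230,185,-94],"angular": [0,0,72]},
    {"fingers": 87,"delta_pos": [240,193,-94],"angular": [0,0,80]}
  ]
}}

```text
clock: 1.25
tool_pos: [0.3991, 0.3604, 0.3209]
orientation: [-180.0, 0.0, -101.7]
force: [0.4, 0.0, 0.2]
opening: 0.0869
gripper_force: 0.0
```

Run:
```python
from h import *
d=np.radians(242)
print(delta([.462+.042*np.cos(d),.322+.042*np.sin(d),.32],-118))
```

```text
(array([ 65.2, -57.5,   0.9]), array([-1.000e-02,  3.000e-02,  1.635e+01]))
```

Emit:
{"fn": "apply_moves", "kwargs": {
  "deltas": [
    {"fingers": 87,"delta_pos": [32,-28,0],"angular": [0,0,8]},
    {"fingers": 87,"delta_pos": [65,-57,0],"angular": [0,0,16.4]},
    {"fingers": 87,"delta_pos": [65,-57,0],"angular": [0,0,16.4]},
    {"fingers": 87,"delta_pos": [65,-57,0],"angular": [0,0,16.4]}
  ]
}}

```text
clock: 1.65
tool_pos: [0.442, 0.2865, 0.3207]
orientation: [180.0, 0.0, -117.7]
force: [-0.6, 1.6, -0.4]
opening: 0.0873
gripper_force: 0.0
```

Run:
```python
from h import *
im=snap('wrist','w1')
cv2.imwrite('pics/w1b.png',cv2.resize(im,(784,588)))
```

```text
(no output)
```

View pics/w1b.png

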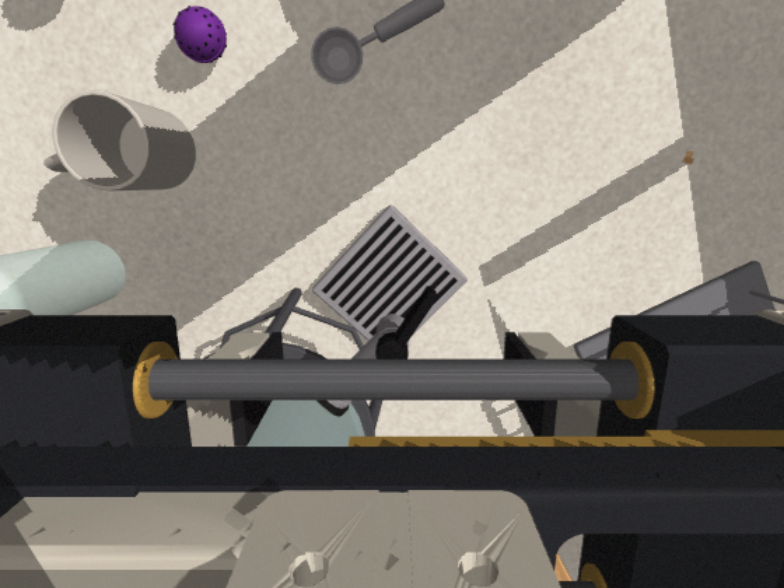

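Run:
```python
from h import *
W=lambda x,y:('w1',x/1.4,y/1.4)
S=lambda x,y:('s1',180+x/3,100+y/3)
T=lambda x,y:('t1',140+(x-390)/3,160+y/3)
ang=lambda a,b:np.degrees(np.arctan2(*(b-a)[1::-1]))
h=plane(*W(393,338),.226);e=plane(*W(433,291),.226);print('z226',h,e,ang(h,e))
print('tri end',tri(W(433,291),T(492,308),S(85,84)),'hub',tri(W(393,338),T(468,258),S(123,71)))
c=[plane(*W(*q),.016) for q in [(313,291),(391,206),(466,279)]];print(c,ang(c[0],c[1]),ang(c[2],c[1]))
```

```text
z226 [0.45548419 0.31054193 0.226     ] [0.41987926 0.29503649 0.226     ] -156.46755566384323
tri end (array([0.41955432, 0.29697864, 0.21858798]), [np.float64(0.5548984471802179), np.float64(2.772001766681151), np.float64(2.228482461691779)]) hub (array([0.46030257, 0.31808252, 0.21481899]), [np.float64(4.5316181426067965), np.float64(3.7529444323667986), np.float64(1.026012468856149)])
[array([0.54463574, 0.28908013, 0.016     ]), array([0.4244588 , 0.24728541, 0.016     ]), array([0.38798325, 0.35596731, 0.016     ])] -160.8235256406875 -71.44734594761698
```

Run:
```python
from h import *
print(delta([.4433,.2841,.198],-116.3))
```

```text
(array([  2. ,  -2.9, 122.6]), array([ 0.01,  0.01, -1.35]))
```

Emit:
{"fn": "apply_moves", "kwargs": {
  "deltas": [
    {"fingers": 87,"delta_pos": [2,-3,40],"angular": [0,0,-1.4]},
    {"fingers": 87,"delta_pos": [2,-3,75],"angular": [0,0,-1.4]},
    {"fingers": 87,"delta_pos": [2,-3,105],"angular": [0,0,-1.4]},
    {"fingers": 87,"delta_pos": [2,-3,122.5],"angular": [0,0,-1.4]},
    {"fingers": 87,"delta_pos": [2,-3,122.5],"angular": [0,0,-1.4]},
    {"fingers": 87,"delta_pos": [2,-3,122.5],"angular": [0,0,-1.4]}
  ]
}}

```text
clock: 2.3
tool_pos: [0.4433, 0.2851, 0.1986]
orientation: [-180.0, -0.0, -116.1]
force: [-0.3, 0.2, 0.7]
opening: 0.0864
gripper_force: 0.0
```

Emit:
{"fn": "apply_moves", "kwargs": {
  "deltas": [
    {"fingers": 70,"delta_pos": [0,0,0],"angular": [0,0,0]},
    {"fingers": 60,"delta_pos": [0,0,0],"angular": [0,0,0]},
    {"fingers": 50,"delta_pos": [0,0,0],"angular": [0,0,0]},
    {"fingers": 40,"delta_pos": [0,0,0],"angular": [0,0,0]},
    {"fingers": 30,"delta_pos": [0,0,0],"angular": [0,0,0]},
    {"fingers": 20,"delta_pos": [0,0,0],"angular": [0,0,0]},
    {"fingers": 14,"delta_pos": [0,0,0],"angular": [0,0,0]},
    {"fingers": 10,"delta_pos": [0,0,0],"angular": [0,0,0]},
    {"fingers": 8,"delta_pos": [0,0,0],"angular": [0,0,0]},
    {"fingers": 7,"delta_pos": [0,0,0],"angular": [0,0,0]}
  ]
}}

```text
clock: 3.3
tool_pos: [0.4435, 0.2843, 0.1981]
orientation: [-180.0, 0.0, -116.2]
force: [-2.4, -1.3, -0.2]
opening: 0.0124
gripper_force: 0.9
```

Emit:
{"fn": "apply_moves", "kwargs": {
  "deltas": [
    {"fingers": 6,"delta_pos": [0,0,0],"angular": [0,0,0]},
    {"fingers": 6,"delta_pos": [0,0,0],"angular": [0,0,0]},
    {"fingers": 6,"delta_pos": [0,0,0],"angular": [0,0,0]}
  ]
}}

```text
clock: 3.6
tool_pos: [0.4435, 0.2844, 0.1981]
orientation: [-180.0, 0.0, -116.2]
force: [-1.7, 1.3, -0.6]
opening: 0.0066
gripper_force: 30.0
```

Emit:
{"fn": "apply_moves", "kwargs": {
  "deltas": [
    {"fingers": 40,"delta_pos": [0,0,0],"angular": [0,0,0]},
    {"fingers": 60,"delta_pos": [0,0,0],"angular": [0,0,0]},
    {"fingers": 60,"delta_pos": [0,0,0],"angular": [0,0,0]},
    {"fingers": 60,"delta_pos": [0,0,-30],"angular": [0,0,0]},
    {"fingers": 60,"delta_pos": [0,0,-75],"angular": [0,0,0]},
    {"fingers": 60,"delta_pos": [0,0,-110],"angular": [0,0,0]},
    {"fingers": 60,"delta_pos": [0,0,-130],"angular": [0,0,0]},
    {"fingers": 60,"delta_pos": [0,0,-130],"angular": [0,0,0]}
  ]
}}

```text
clock: 4.4
tool_pos: [0.4446, 0.2851, 0.3317]
orientation: [-179.9, 0.3, -116.2]
force: [0.1, -0.1, -0.4]
opening: 0.059
gripper_force: 0.0
```

Run:
```python
from h import *
print(delta([.4216,-.1105,.21],-171.5), ctrl.get_obs()['opening'],ctrl.get_obs()['tool_pos'])
```

```text
(array([ 365.7, -154. ,  119.9]), array([5.000e-02, 3.700e-01, 5.526e+01])) 0.05902618587923458 [0.44455644 0.28511062 0.33173431]
```

Emit:
{"fn": "apply_moves", "kwargs": {
  "deltas": [
    {"fingers": 60,"delta_pos": [20,-8,0],"angular": [0,0,4]},
    {"fingers": 60,"delta_pos": [60,-25,0],"angular": [0,0,10]},
    {"fingers": 60,"delta_pos": [105,-44,0],"angular": [0,0,17]},
    {"fingers": 60,"delta_pos": [150,-63,0],"angular": [0,0,24]},
    {"fingers": 60,"delta_pos": [195,-82,0],"angular": [0,0,31]},
    {"fingers": 60,"delta_pos": [240,-101,10],"angular": [0,0,38]},
    {"fingers": 60,"delta_pos": [282,-119,30],"angular": [0,0,45]},
    {"fingers": 60,"delta_pos": [320,-135,55],"angular": [0,0,51]},
    {"fingers": 60,"delta_pos": [350,-147,85],"angular": [0,0,55.3]},
    {"fingers": 60,"delta_pos": [365,-153,110],"angular": [0,0,55.3]}
  ]
}}

```text
clock: 5.4
tool_pos: [0.4178, -0.113, 0.2162]
orientation: [180.0, -0.0, -171.8]
force: [0.1, 1.0, -0.1]
opening: 0.0602
gripper_force: 0.0
```

Emit:
{"fn": "apply_moves", "kwargs": {
  "deltas": [
    {"fingers": 60,"delta_pos": [0,0,10],"angular": [0,0,0]},
    {"fingers": 60,"delta_pos": [0,0,10],"angular": [0,0,0]},
    {"fingers": 60,"delta_pos": [0,0,10],"angular": [0,0,0]}
  ]
}}

```text
clock: 5.7
tool_pos: [0.4197, -0.1104, 0.2087]
orientation: [-180.0, 0.0, -171.5]
force: [0.5, -0.1, 0.8]
opening: 0.06
gripper_force: 0.0
```

Run:
```python
from h import *
print(pose()[:3,3])
im=snap('wrist','w2');s=snap('side','s2');t=snap('top','t2')
C=np.zeros((600,784,3),np.uint8);C[:420,:560]=im
A=cv2.resize(s[100:160,190:260],None,fx=3,fy=3,interpolation=2);C[420:600,:210]=A
B=cv2.resize(t[230:290,150:200],None,fx=3,fy=3,interpolation=2);C[420:600,210:360]=B
cv2.imwrite('pics/c2.png',C)
```

```text
[ 0.41969791 -0.11043991  0.20866737]
```

View pics/c2.png

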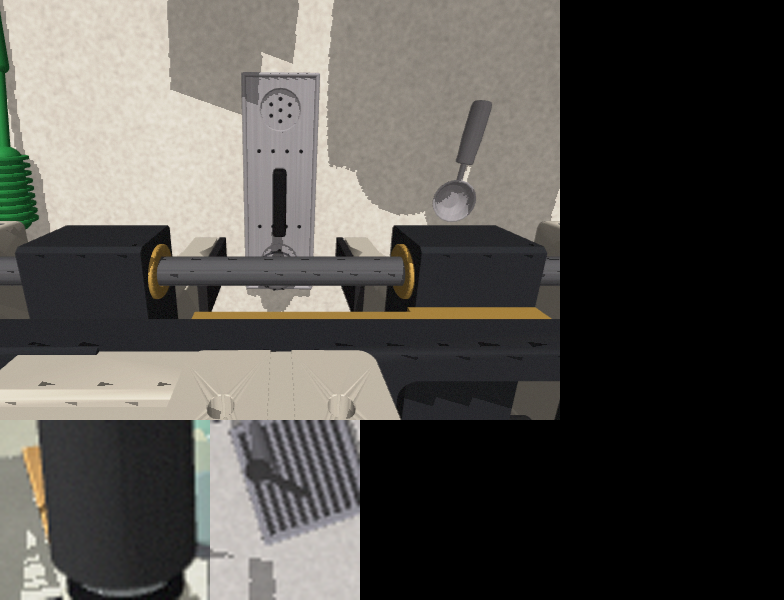

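Run:
```python
from h import *
im=cv2.imread('pics/w2.png')
m=(im.max(2)<45).astype(np.uint8);m[:150]=0;m[245:]=0;m[:,:255]=0;m[:,305:]=0
n,l,s,c=cv2.connectedComponentsWithStats(m);k=1+np.argmax(s[1:,4]);print(s[k],c[k])
x,y,w,h=s[k][:4];ys,xs=np.where(l==k)
u0=xs[ys<y+6].mean();u1=xs[ys>y+h-7].mean();print(u0,u1)
a=plane('w2',u0,y,.09);b=plane('w2',u1,y+h-1,.09);print(a,b,(a+b)/2,np.linalg.norm(a-b),np.degrees(np.arctan2(*(b-a)[1::-1])))
S2=lambda x,y:('s1',175+x/3,250+(y-360)/3)
print(tri(('w2',u0,y),S2(155,402)),tri(('w2',u1,y+h-1),S2(232,386)))
c=[plane('w2',*q,.012) for q in[(242,73),(320,73)]];print(c)
print(plane('w2',280,109,.008))
print(delta([.4275,-.1085,.078-.0188],-171.5))
```

```text
[272 169  15  68 874] [279.         202.66132723]
279.34285714285716 278.65714285714284
[ 0.38834093 -0.11714574  0.09      ] [ 0.45157498 -0.10841705  0.09      ] [ 0.41995795 -0.11278139  0.09      ] 0.06383365721392 7.85931081784496
(array([ 0.39006053, -0.11720692,  0.09441369]), [np.float64(2.2314123432351396), np.float64(2.2314123432351507)]) (array([ 0.45305322, -0.10821165,  0.08767261]), [np.float64(0.6366659675339609), np.float64(0.6366659675340033)])
[array([ 0.3016828 , -0.17092061,  0.012     ]), array([ 0.28928844, -0.08803291,  0.012     ])]
[ 0.33184266 -0.12515283  0.008     ]
(array([ -7.3,   0.5, 150. ]), array([-0.01,  0.12,  0.04]))
```

Emit:
{"fn": "apply_moves", "kwargs": {
  "deltas": [
    {"fingers": 60,"delta_pos": [-7.4,-2.4,20],"angular": [0,0,0.4]},
    {"fingers": 60,"delta_pos": [-7.4,-2.4,55],"angular": [0,0,0.4]},
    {"fingers": 60,"delta_pos": [-7.4,-2.4,90],"angular": [0,0,0.4]},
    {"fingers": 55,"delta_pos": [-7.4,-2.4,120],"angular": [0,0,0.4]},
    {"fingers": 45,"delta_pos": [-7.4,-2.4,140],"angular": [0,0,0.4]},
    {"fingers": 35,"delta_pos": [-7.4,-2.4,149.5],"angular": [0,0,0.4]},
    {"fingers": 28,"delta_pos": [-7.4,-2.4,149.5],"angular": [0,0,0.4]},
    {"fingers": 24,"delta_pos": [-7.4,-2.4,149.5],"angular": [0,0,0.4]},
    {"fingers": 20,"delta_pos": [-7.4,-2.4,149.5],"angular": [0,0,0.4]}
  ]
}}

```text
clock: 6.75
tool_pos: [0.4279, -0.1118, 0.0598]
orientation: [-180.0, 0.1, -171.9]
force: [0.9, -0.2, -0.4]
opening: 0.0225
gripper_force: 0.0
```

Emit:
{"fn": "apply_moves", "kwargs": {
  "deltas": [
    {"fingers": 18,"delta_pos": [0,0,0],"angular": [0,0,0]},
    {"fingers": 16,"delta_pos": [0,0,0],"angular": [0,0,0]},
    {"fingers": 14,"delta_pos": [0,0,0],"angular": [0,0,0]},
    {"fingers": 13,"delta_pos": [0,0,0],"angular": [0,0,0]},
    {"fingers": 12,"delta_pos": [0,0,0],"angular": [0,0,0]},
    {"fingers": 9,"delta_pos": [0,0,0],"angular": [0,0,0]},
    {"fingers": 6,"delta_pos": [0,0,0],"angular": [0,0,0]},
    {"fingers": 6,"delta_pos": [0,0,0],"angular": [0,0,0]}
  ]
}}

```text
clock: 7.55
tool_pos: [0.4269, -0.112, 0.0587]
orientation: [180.0, 0.0, -171.9]
force: [-1.0, 3.3, 3.9]
opening: 0.0128
gripper_force: 30.0
```

Emit:
{"fn": "apply_moves", "kwargs": {
  "deltas": [
    {"fingers": 6,"delta_pos": [0,0,-2],"angular": [0,0,0]},
    {"fingers": 6,"delta_pos": [0,0,-6],"angular": [0,0,0]},
    {"fingers": 6,"delta_pos": [0,0,-13],"angular": [0,0,0]},
    {"fingers": 6,"delta_pos": [0,0,-23],"angular": [0,0,0]},
    {"fingers": 6,"delta_pos": [0,0,-35],"angular": [0,0,0]},
    {"fingers": 6,"delta_pos": [0,0,-48],"angular": [0,0,0]},
    {"fingers": 6,"delta_pos": [0,0,-60],"angular": [0,0,0]},
    {"fingers": 6,"delta_pos": [0,0,-69],"angular": [0,0,0]},
    {"fingers": 6,"delta_pos": [0,0,-74],"angular": [0,0,0]},
    {"fingers": 6,"delta_pos": [0,0,-76],"angular": [0,0,0]}
  ]
}}

```text
clock: 8.55
tool_pos: [0.427, -0.1121, 0.1352]
orientation: [180.0, 0.1, -171.9]
force: [0.4, 0.0, -2.9]
opening: 0.0126
gripper_force: 30.0
```

Run:
```python
from h import *
s=snap('side','s3');t=snap('top','t3');w=snap('wrist','w3')
o=ctrl.get_obs();print(o['tool_pos'],o['force'],o['moment'],o['opening'])
A=cv2.resize(s[190:320,150:330],None,fx=3,fy=3,interpolation=2)
B=cv2.resize(t[200:310,290:360],None,fx=3,fy=3,interpolation=2)
C=np.zeros((600,750,3),np.uint8);C[:390,:540]=A;C[:330,540:750]=B;C[390:600,:280]=cv2.resize(w,(280,210))
cv2.imwrite('pics/c3.png',C)
for q in[[.42,.05],[.375,.17],[.35,.28]]: print(delta([*q,.1347],-171.9))
```

```text
[ 0.42657279 -0.11209976  0.13431334] [-0.81542556 -0.84686986 -3.09689307] [ 0.0616067  -0.1060545  -0.01689052] 0.012566530174968855
(array([-16.2, 161.4,  -0.4]), array([ 0.  , -0.03, -0.05]))
(array([ 11.6, 286.5,  -0.4]), array([ 0.  , -0.03, -0.05]))
(array([ 2.09e+01,  3.99e+02, -3.00e-01]), array([ 0.  , -0.03, -0.05]))
```

View pics/c3.png

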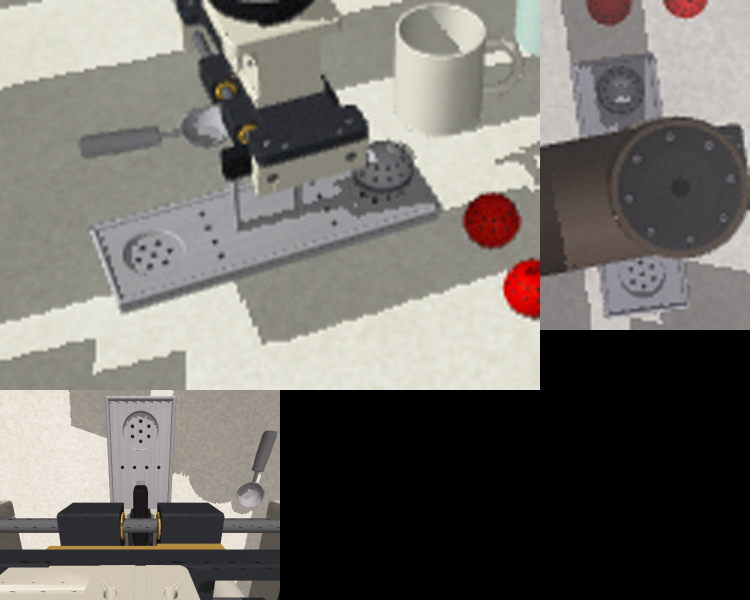

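Emit:
{"fn": "apply_moves", "kwargs": {
  "deltas": [
    {"fingers": 6,"delta_pos": [0,3,0],"angular": [0,0,0]},
    {"fingers": 6,"delta_pos": [-1,9,0],"angular": [0,0,0]},
    {"fingers": 6,"delta_pos": [-2,18,0],"angular": [0,0,0]},
    {"fingers": 6,"delta_pos": [-3,30,0],"angular": [0,0,0]},
    {"fingers": 6,"delta_pos": [-4,45,0],"angular": [0,0,0]},
    {"fingers": 6,"delta_pos": [-6,63,0],"angular": [0,0,0]},
    {"fingers": 6,"delta_pos": [-8,83,0],"angular": [0,0,0]},
    {"fingers": 6,"delta_pos": [-10,103,0],"angular": [0,0,0]},
    {"fingers": 6,"delta_pos": [-11,123,0],"angular": [0,0,0]},
    {"fingers": 6,"delta_pos": [-12,143,0],"angular": [0,0,0]}
  ]
}}

```text
clock: 9.7
tool_pos: [0.4183, 0.0326, 0.1345]
orientation: [180.0, 0.0, -171.9]
force: [0.1, -0.7, -3.1]
opening: 0.0125
gripper_force: 30.0
```

Emit:
{"fn": "apply_moves", "kwargs": {
  "deltas": [
    {"fingers": 6,"delta_pos": [1,20,0],"angular": [0,0,0]},
    {"fingers": 6,"delta_pos": [3,40,0],"angular": [0,0,0]},
    {"fingers": 6,"delta_pos": [6,60,0],"angular": [0,0,0]},
    {"fingers": 6,"delta_pos": [10,80,0],"angular": [0,0,0]},
    {"fingers": 6,"delta_pos": [14,100,0],"angular": [0,0,0]},
    {"fingers": 6,"delta_pos": [18,118,0],"angular": [0,0,0]},
    {"fingers": 6,"delta_pos": [21,133,0],"angular": [0,0,0]},
    {"fingers": 6,"delta_pos": [23,144,0],"angular": [0,0,0]},
    {"fingers": 6,"delta_pos": [24,151,0],"angular": [0,0,0]},
    {"fingers": 6,"delta_pos": [24,155,0],"angular": [0,0,0]}
  ]
}}

```text
clock: 10.7
tool_pos: [0.3729, 0.1818, 0.1345]
orientation: [-180.0, -0.0, -171.9]
force: [0.2, -0.0, -3.1]
opening: 0.0127
gripper_force: 30.0
```

Run:
```python
from h import *
o=ctrl.get_obs();print(o['tool_pos'],o['orientation'],o['force'])
for q in[[.35,.28],[.3775,.3075]]: print(delta([*q,.1347],-171.9))
```

```text
[0.37290414 0.18181162 0.13451042] [-1.79992028e+02 -7.78411397e-03 -1.71904203e+02] [ 0.1887582  -0.03472816 -3.13875622]
(array([  8.8, 100.4,  -0.2]), array([-0.01, -0.01, -0.  ]))
(array([-22.3, 123.8,  -0.2]), array([-0.01, -0.01, -0.  ]))
```

Emit:
{"fn": "apply_moves", "kwargs": {
  "deltas": [
    {"fingers": 6,"delta_pos": [2,4,0],"angular": [0,0,0]},
    {"fingers": 6,"delta_pos": [4,12,0],"angular": [0,0,0]},
    {"fingers": 6,"delta_pos": [7,24,0],"angular": [0,0,0]},
    {"fingers": 6,"delta_pos": [9,39,0],"angular": [0,0,0]},
    {"fingers": 6,"delta_pos": [9,55,0],"angular": [0,0,0]},
    {"fingers": 6,"delta_pos": [9,71,0],"angular": [0,0,0]},
    {"fingers": 6,"delta_pos": [9,85,0],"angular": [0,0,0]},
    {"fingers": 6,"delta_pos": [9,94,0],"angular": [0,0,0]},
    {"fingers": 6,"delta_pos": [9,99,0],"angular": [0,0,0]},
    {"fingers": 6,"delta_pos": [9,100,0],"angular": [0,0,0]}
  ]
}}

```text
clock: 11.7
tool_pos: [0.3501, 0.2795, 0.1344]
orientation: [-180.0, -0.0, -171.9]
force: [0.0, -0.5, -1.8]
opening: 0.0129
gripper_force: 30.0
```

Run:
```python
from h import *
s=snap('side','s4');t=snap('top','t4')
o=ctrl.get_obs();print(o['tool_pos'],o['orientation'],o['force'])
A=cv2.resize(s[90:240,120:310],None,fx=4,fy=4,interpolation=2)[:600]
cv2.imwrite('pics/c4.png',A)
B=cv2.resize(t[200:330,120:250],None,fx=4,fy=4,interpolation=2);cv2.imwrite('pics/c4t.png',B)
```

```text
[0.35014026 0.27876881 0.13440163] [-1.79975339e+02 -2.14487267e-02 -1.71947978e+02] [ 0.04288462  0.28292226 -2.21504043]
```

View pics/c4.png

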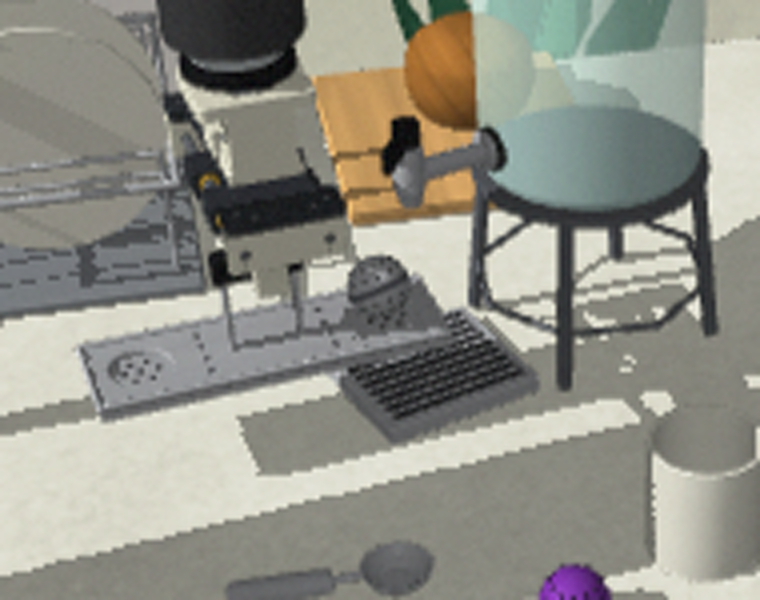

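View pics/c4t.png

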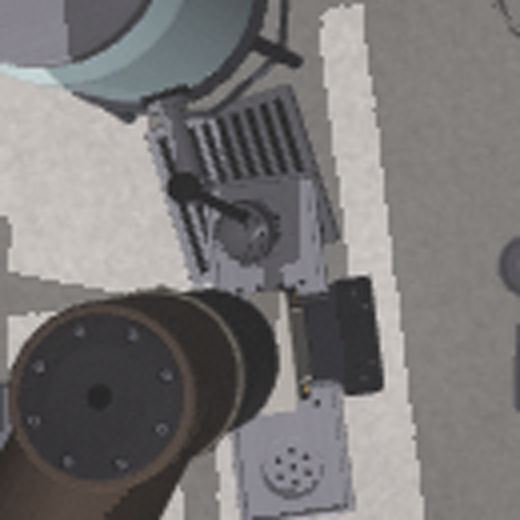

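Run:
```python
from h import *
S=lambda x,y:('s4',120+x/4,90+y/4);T=lambda x,y:('t4',120+x/4,200+y/4)
print('ball',tri(S(379,287),T(246.5,232)))
print('spout',plane(*S(408,198),.16),'hubT',plane(*T(184,187),.226),'hub S',plane(*S(404,158),.217),'tri',tri(S(404,158),T(184,187)))
print('lever end',tri(S(402,123),T(246,214)))
print('old ball',tri(('s3',278,245),('t3',316.7,229.3)))
p=pose();print(p[:3,3])
for X in([.461,.320,.16],[.461,.32,.204],[.461,.32,.226]):print(np.array(proj('s4',X))*4-[480,360],np.array(proj('t4',X))*4-[480,800])
```

```text
ball (array([0.43013555, 0.29882646, 0.1048584 ]), [np.float64(1.5850911425606409), np.float64(1.5850911425606886)])
spout [0.4613228  0.32603538 0.16      ] hubT [0.46031509 0.31858582 0.226     ] hub S [0.4547379 0.2825163 0.217    ] tri (array([0.46063097, 0.32618078, 0.19292412]), [np.float64(0.08539800608718197), np.float64(0.0853980060870713)])
lever end (array([0.44767667, 0.26973819, 0.25134216]), [np.float64(5.6824690421697435), np.float64(5.682469042169974)])
old ball (array([ 0.51593154, -0.10271728,  0.11159133]), [np.float64(0.568155029693841), np.float64(0.5681550296937713)])
[0.35014026 0.27876881 0.13440163]
[408.96298117 202.11411105] [203.06532848 187.24010771]
[405.08513931 148.26524181] [189.21512583 186.42017806]
[403.08816401 120.53464682] [181.96348899 185.99088239]
```

Emit:
{"fn": "apply_moves", "kwargs": {
  "deltas": [
    {"fingers": 6,"delta_pos": [-1,0.5,0],"angular": [0,0,0]},
    {"fingers": 6,"delta_pos": [-3,1.5,0],"angular": [0,0,0]},
    {"fingers": 6,"delta_pos": [-7,3.3,0],"angular": [0,0,0]},
    {"fingers": 6,"delta_pos": [-12,5.7,0],"angular": [0,0,0]},
    {"fingers": 6,"delta_pos": [-17.5,8.3,0],"angular": [0,0,0]},
    {"fingers": 6,"delta_pos": [-23,10.9,0],"angular": [0,0,0]},
    {"fingers": 6,"delta_pos": [-28,13.3,0],"angular": [0,0,0]},
    {"fingers": 6,"delta_pos": [-31.5,15,0],"angular": [0,0,0]},
    {"fingers": 6,"delta_pos": [-33,15.7,0],"angular": [0,0,0]},
    {"fingers": 6,"delta_pos": [-33.5,16,0],"angular": [0,0,0]}
  ]
}}

```text
clock: 12.8
tool_pos: [0.3812, 0.2996, 0.1344]
orientation: [-180.0, -0.0, -172.0]
force: [-1.2, 0.4, -2.5]
opening: 0.0128
gripper_force: 30.0
```

Emit:
{"fn": "apply_moves", "kwargs": {
  "deltas": [
    {"fingers": 6,"delta_pos": [0,0,0],"angular": [0,0,0]},
    {"fingers": 6,"delta_pos": [0,0,0],"angular": [0,0,0]},
    {"fingers": 6,"delta_pos": [0,0,0],"angular": [0,0,0]},
    {"fingers": 6,"delta_pos": [0,0,0],"angular": [0,0,0]},
    {"fingers": 6,"delta_pos": [0,0,0],"angular": [0,0,0]},
    {"fingers": 6,"delta_pos": [0,0,0],"angular": [0,0,0]},
    {"fingers": 6,"delta_pos": [0,0,0],"angular": [0,0,0]},
    {"fingers": 6,"delta_pos": [0,0,0],"angular": [0,0,0]},
    {"fingers": 6,"delta_pos": [0,0,0],"angular": [0,0,0]},
    {"fingers": 6,"delta_pos": [0,0,0],"angular": [0,0,0]}
  ]
}}

```text
clock: 13.8
tool_pos: [0.3812, 0.2996, 0.1346]
orientation: [-180.0, -0.0, -171.9]
force: [0.7, 1.0, -3.7]
opening: 0.0132
gripper_force: 30.0
```

Run:
```python
from h import *
s=snap('side','s5');t=snap('top','t5')
o=ctrl.get_obs();print(o['tool_pos'],o['orientation'],o['force'])
A=cv2.resize(s[100:200,140:265],None,fx=4,fy=4,interpolation=2)
B=cv2.resize(t[210:310,140:210],None,fx=4,fy=4,interpolation=2)
cv2.imwrite('pics/c5.png',np.hstack([A,B]))
```

```text
[0.38118036 0.29958798 0.13456513] [-1.79999494e+02  1.01233795e-03 -1.71940986e+02] [-0.25467742 -0.14855136 -1.78363788]
```

View pics/c5.png

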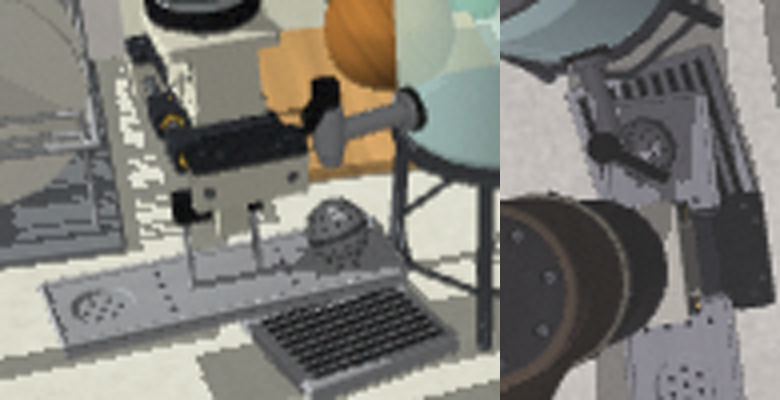

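Run:
```python
from h import *
S=lambda x,y:('s5',140+x/4,100+y/4);T=lambda x,y:('t5',140+x/4,210+y/4)
print('ball',tri(S(338,230),T(148,146)),plane(*S(338,230),.1065),plane(*T(148,146),.1065))
for X in([.461,.320,.16],[.461,.32,.1065]):print(np.array(proj('s5',X))*4-[560,400],np.array(proj('t5',X))*4-[560,840])
```

```text
ball (array([0.46291405, 0.31330896, 0.10575819]), [np.float64(0.26381154047717936), np.float64(0.2638115404772329)]) [0.46301292 0.31208385 0.1065    ] [0.46264377 0.31319452 0.1065    ]
[328.96298117 162.11411105] [123.06532848 147.24010771]
[333.48025139 224.84227343] [138.82512266 148.17308486]
```

Emit:
{"fn": "apply_moves", "kwargs": {
  "deltas": [
    {"fingers": 6,"delta_pos": [0.1,0.5,0],"angular": [0,0,0]},
    {"fingers": 6,"delta_pos": [0.2,1.2,0],"angular": [0,0,0]},
    {"fingers": 6,"delta_pos": [0.3,2.1,0],"angular": [0,0,0]},
    {"fingers": 6,"delta_pos": [0.4,3.1,0],"angular": [0,0,0]},
    {"fingers": 6,"delta_pos": [0.5,4.1,0],"angular": [0,0,0]},
    {"fingers": 6,"delta_pos": [0.6,5.1,0],"angular": [0,0,0]},
    {"fingers": 6,"delta_pos": [0.6,6,0],"angular": [0,0,0]},
    {"fingers": 6,"delta_pos": [0.6,6.6,0],"angular": [0,0,0]},
    {"fingers": 6,"delta_pos": [0.6,7,0],"angular": [0,0,0]},
    {"fingers": 6,"delta_pos": [0.6,7,0],"angular": [0,0,0]}
  ]
}}

```text
clock: 14.9
tool_pos: [0.3796, 0.3065, 0.1346]
orientation: [-180.0, 0.0, -171.9]
force: [0.1, 0.6, -1.8]
opening: 0.0126
gripper_force: 30.0
```

Emit:
{"fn": "apply_moves", "kwargs": {
  "deltas": [
    {"fingers": 6,"delta_pos": [0,0,0],"angular": [0,0,0]},
    {"fingers": 6,"delta_pos": [0,0,0],"angular": [0,0,0]},
    {"fingers": 6,"delta_pos": [0,0,0],"angular": [0,0,0]},
    {"fingers": 6,"delta_pos": [0,0,0],"angular": [0,0,0]},
    {"fingers": 6,"delta_pos": [0,0,0],"angular": [0,0,0]},
    {"fingers": 6,"delta_pos": [0,0,0],"angular": [0,0,0]},
    {"fingers": 6,"delta_pos": [0,0,0],"angular": [0,0,0]},
    {"fingers": 6,"delta_pos": [0,0,0],"angular": [0,0,0]},
    {"fingers": 6,"delta_pos": [0,0,0],"angular": [0,0,0]},
    {"fingers": 6,"delta_pos": [0,0,0],"angular": [0,0,0]}
  ]
}}

```text
clock: 15.9
tool_pos: [0.3796, 0.3064, 0.1346]
orientation: [-180.0, -0.0, -171.9]
force: [-0.5, -0.1, -2.9]
opening: 0.0129
gripper_force: 30.0
```

Run:
```python
from h import *
s=snap('side','s6');t=snap('top','t6')
o=ctrl.get_obs();print(o['tool_pos'],o['orientation'],o['force'])
A=cv2.resize(s[100:200,140:265],None,fx=4,fy=4,interpolation=2)
B=cv2.resize(t[210:310,140:210],None,fx=4,fy=4,interpolation=2)
cv2.imwrite('pics/c6.png',np.hstack([A,B]))
```

```text
[0.37959227 0.30641746 0.13457245] [-1.79999872e+02 -2.38920756e-04 -1.71943506e+02] [ 0.56321185  0.288854   -2.73597285]
```

View pics/c6.png

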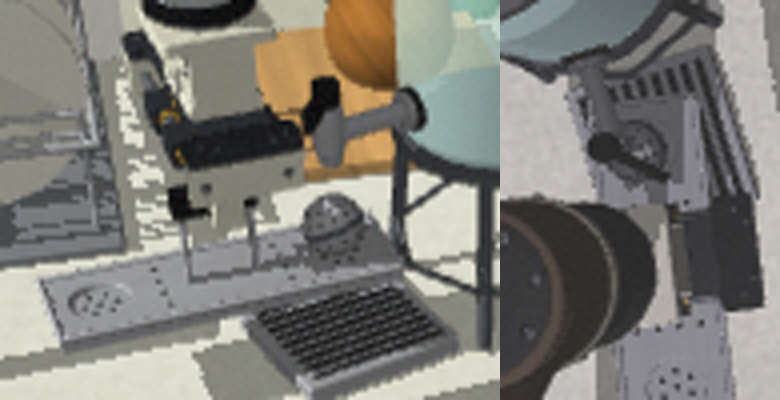

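```bash
python3 -c "
from plant import ctrl
print(ctrl.close_job())"
```

```text
the job is handed in; nothing more can be done
None
```

I turned the tap to about half open (44–48° measured in the images), carried the tray over with the ball still in its pocket, and handed the job in holding the tray level and still. The ball is within about 2 mm of straight under the spout by the camera check, with its top about 3 cm below.

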